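# Seat a three-lug mould plug in its slotted ring

## Task

The mould plug lies leaning in its wooden cradle. Stand it upright on the flat steel marver plate and let go of it there; then take it again from above by its handle, set it on the mould stand's slotted ring and turn it until its three lugs drop into the slots, so that it sits fully home and upright, and leave it there. Do not shift the other things on the bench.

Things in the scene. Friction and masses are not known exactly. Their poses are not given: they have to be found in the camera images.
- plug_centre (a point): Centre of the mould plug, on its axis 53 mm from the foot; z runs along the axis from steel foot to handle end. Plug: 106 mm long, 0.35 to 0.6 kg, steel with a square wooden handle 20 x 20 mm, from 34 to 106 mm above the foot; its flats face this frame's x and y. At the start it leans in the cradle, handle up and away from the robot, axis 55 degrees from vertical, y axis level.
- plug: The same plug, origin at the centre of its foot, same axes. Steel end, measured up from the foot: round pilot 44 mm across, 0 to 34 mm (bevelled to 36 mm across over the first 4 mm); three radial lugs 120 degrees apart, 12 mm wide, from 22 to 34 mm up, reaching 31 mm from the axis, at 60, 180 and 300 degrees from x towards y.
- cradle: Fixed wooden cradle; origin on the bench under the middle of its 150 x 90 x 14 mm base board. The plug's handle leans towards its +x. Narrow wooden rests (highest 71 mm) bear under the pilot and under the handle 48 to 60 mm from the plug's foot.
- marver_top (a point): Centre of the top face of the steel marver plate, a flat square 200 x 200 mm, 12 mm thick, sides along x and y, fixed.
- seat (a point): Point on the mould stand's vertical axis, level with the top of its slotted steel ring, 60 mm above the bench. The ring has a bore 46 mm across and three radial slots 120 degrees apart, 15 mm wide, 12 mm deep, open at the top. The ring is set at an unknown angle about the axis: this frame's x and y say nothing about where the slots are.
- stand: The fixed mould stand; origin under its centre: base 130 x 130 x 20 mm, collar 107 mm across and 58 mm high round the ring. Set down out of line, the plug's lugs rest on the ring with the pilot 22 mm deep in the bore (plug centre 31 mm above the ring's top); in line it falls 12 mm more, lugs flush with the ring's top (centre 19 mm above it).
- dish: white ceramic plate, 120 mm across, 20 mm high, loose bystander, origin at its underside or (lying tools) under its middle
- tumbler: green glass tumbler, 68 mm across, 85 mm high, loose bystander, origin at its underside or (lying tools) under its middle
- jar: amber closed jar, 72 mm across, 90 mm high, loose bystander, origin at its underside or (lying tools) under its middle
- spare_ring: plain steel ring without slots, 80 mm across, 16 mm high, loose bystander, origin at its underside or (lying tools) under its middle
- paddle: flat spatula lying on the bench, loose bystander, origin at its underside or (lying tools) under its middle
- brush: brush lying on the bench, loose bystander, origin at its underside or (lying tools) under its middle
- paperweight: round glass paperweight, 68 mm across, 44 mm high, loose bystander, origin at its underside or (lying tools) under its middle
There are look-alikes about, which are no part of the job. What is shaped like the plug but pink is not meant. Leave any purple look-alike of the stand alone.

How it is judged:
By the outcome, as a careful person would: the job done as asked, in the order asked, and still so for the second after the job is handed in, with the robot touching nothing.
It also fails if it takes over 67 s, if anything falls off the work surface, if the arm or the gripper's body presses on something with over 40 N, if the wrist force passes 120 N, or if a joint passes its speed limit or range.

## Robot

A 6-joint arm with a two-finger parallel gripper is mounted at the origin on the work surface. World frame = base frame: x ahead of the robot, y to its left, z up, the work surface at z = 0. Lengths are in mm, angles in rad, forces in N, time in s.
With the tool pointing down it reaches from about 350 to 725 mm from the base axis. Payload 4.3 kg.
Tool frame: the origin (TCP) lies midway between the tips of the shut fingers; the grasp point (between the pads) lies 19 mm behind it (hold_point_z is the distance from the TCP to the grasp point, in mm); y points along the fingers, x is the direction in which the jaws open and shut, and the axes are right-handed (so a half turn about y gives the same grasp; the last joint's range is limited). The gripper opens to 85 mm and grips with 20 to 120 N. Pads are 22 mm wide; open, the fingers measure 114 mm over their backs; the gripper's body (76 mm by 85 mm) begins 54 mm behind the grasp point. The pads swing forward as they close: fully open they stand 13 mm farther back than shut.
Start: joints at [1.185, 0.377, 0.081, 1.274, 0, 1.46], TCP at [156.588, 553.306, 231.329] pointing down, gripper open.
Joint ranges: [-2.72, 2.72], [-0.84, 1.66], [-1.02, 1.22], [-1.77, 2.12], [-1.37, 1.28], [-3.14, 3.14]. Speed limits (rad/s): [2.57, 2.57, 3.14, 3.14, 3.14, 3.14].

## Interface

Orientations are given as a unit quaternion [w, x, y, z].
In Python, from workcell import read_state, read_camera, job_done, hold_point_z gives the robot as it stands.
- The arm moves only by the tool carry_out, never from a script. Its arguments are lists of equal length, an entry for each row: "slide": the shift along the tool's x, y, z in cm, a list of three; "yaw": the turn about the tool's y in rad; "grip": the opening in per cent of the stroke, from 0 (shut) to 100 (fully open). In form: {"slide": [[dx, dy, dz], ...], "yaw": [yaw, ...], "grip": [grip, ...]}. A call has 1 to 5 rows; each row is the pose to reach, as a shift and turn from the pose commanded when the call began, along the tool's axes at that moment; what a row does not reach only later rows make up. A row lasts 1/10 s, in which the tool goes at most 50 mm and 8.59 degrees, less where a joint would pass 70% of its speed; a pose out of reach is approached as far as the arm can. A call with a gripper value outside its range is refused whole. The fingers move at their own pace and stop on an object; "grip_force" is the grip in N (left out, the last holds). Time passes only in rows, so rows that repeat a pose let the fingers close. It gives the time, the measured TCP pose, the force and the opening at its end, in the units of the state.
- read_state(): the state, without advancing time (a new reading comes with each control period).
- read_camera(name): name is "side" or "top"; returns a dict with "frame" (480x640x3 uint8, red, green, blue), "K" (3x3 intrinsics, pixels), "distortion" ([k1, k2, p1, p2, k3] as OpenCV has them; the pictures are not rectified), "eye" and "orientation" of the camera in the world. Camera axes: x right, y up, looking along -z (the intrinsics and any distortion apply to the point x, -y, -z); pixel columns grow to the right and rows downward; lengths in mm; the calibration is good to about 2 mm. A picture is of the moment at which its call begins. There is no depth.
- job_done(): hands the job in, once; it reports no verdict.
The state is a dict: "t": time; "joints": joint angles; "joint_vel": joint speeds; "effort": joint torques, N m; "eef_pos": TCP position; "ee_rot": TCP orientation; "ft_force": force on the tool from outside, world axes, zero at the start; "ft_torque": the same for the moment, N m; "finger_gap": finger opening in mm.
Only numpy, scipy, OpenCV 4.12 (cv2) and the standard library are available. Lean on these libraries where they do the work, as an engineer would, in place of code of your own. Each camera call takes 0.05 s, during which the arm holds its last target. There are 200 camera calls.

## Working session

There is one attempt and no reset: what is moved stays moved. The work goes in short steps, Python scripts to look and compute and a tool call to move; the robot and the scene stay as the last step left them, time stands still between calls to the robot, and variables do not carry over. Pictures are saved under pics/ and viewed, about 8 in all and at most 12, crops included, and the job is handed in when it is done.

Besides the shell and the picture viewer there is one more tool, called as name(argument=value, ...), one argument or row to a line, values as JSON. carry_out: Moves the arm, as the interface text tells. Its arguments: {"type":"object","properties":{"slide":{"type":"array"},"yaw":{"type":"array"},"grip":{"type":"array"},"grip_force":{"type":"number"}},"required":["slide","yaw","grip"]}

```bash
ls; mkdir -p pics; python3 - <<'E'
from workcell import *
import cv2
s=read_state()
for k in s: print(k,s[k])
print(hold_point_z)
for n in ("side","top"):
    c=read_camera(n); cv2.imwrite(f"pics/{n}0.png",c["frame"][:,:,::-1])
    print(n,c["K"],c["distortion"],c["eye"],c["orientation"])
E
```

```text
pics
t 0.0
joints [ 1.18471296e+00  3.78082555e-01  7.96403470e-02  1.27439680e+00
 -8.39632192e-06  1.46048818e+00]
joint_vel [ 4.13141318e-05 -8.14782709e-04 -5.61044872e-04 -2.07418560e-03
 -2.03836676e-04 -3.03869882e-03]
effort [ 1.95325192e-03 -4.63601840e+01  2.69877309e+01  2.07868073e-02
 -3.09791540e-04  4.63889407e-06]
eef_pos [156.32376534 552.66804041 230.35534108]
ee_rot [-0.5636074   0.56435165  0.42590956 -0.42714747]
ft_force [-0.22063701 -0.33076021  0.02008459]
ft_torque [0.00625974 0.03610656 0.08945546]
finger_gap 85.51817692005396
18.700000000000003
side [[506.71535634   0.         324.00249896]
 [  0.         506.71535634 246.30578419]
 [  0.           0.           1.        ]] [-0.07678623  0.          0.          0.          0.        ] [418.50416388 914.57125537 645.85331343] [-0.04379598 -0.02487435  0.49464927  0.867632  ]
top [[559.64050863   0.         331.80420409]
 [  0.         559.64050863 235.6071156 ]
 [  0.           0.           1.        ]] [-0.05755705  0.          0.          0.          0.        ] [ 349.05529242  -28.62587921 1170.92061227] [-0.69542497 -0.06267336  0.05780609  0.71352268]
```

View pics/side0.png

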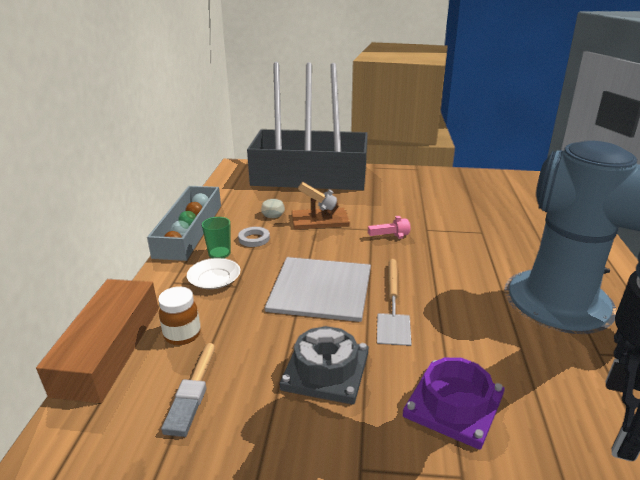

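View pics/top0.png

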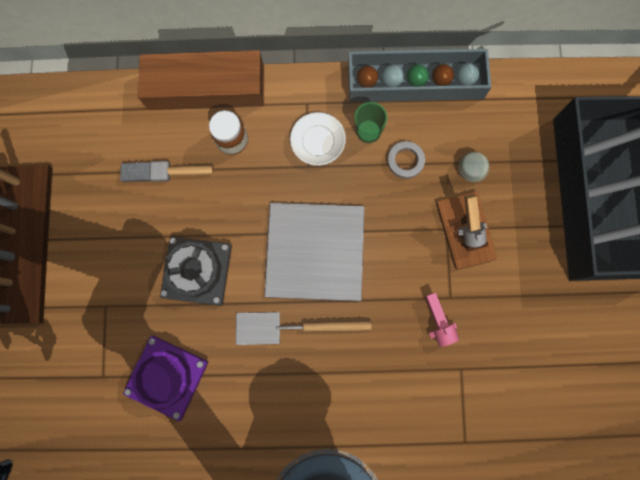

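The side view shows the cradle at (320,205), the marver at (320,288), the dark stand at (325,362), the pink decoy at (390,229) and the purple decoy at (455,400). In the top view, the cradle is at (466,232) with the plug handle at (473,213). The marver is at (315,251) and the stand at (195,270).

```bash
cat > h.py <<'E'
import numpy as np, cv2
from scipy.spatial.transform import Rotation as R
from workcell import *
def rot(q): return R.from_quat([q[1],q[2],q[3],q[0]]).as_matrix()
F=np.diag([1.,-1,-1])
class Cam:
    def __init__(s,n):
        c=read_camera(n); s.img=np.ascontiguousarray(c["frame"][:,:,::-1]); s.K=np.array(c["K"]); s.d=np.array(c["distortion"])
        s.e=np.array(c["eye"]); s.R=rot(c["orientation"])@F   # world<-cv cam
    def proj(s,P):
        P=np.atleast_2d(np.array(P,float)); r=cv2.Rodrigues(s.R.T)[0]
        return cv2.projectPoints(P,r,-s.R.T@s.e,s.K,s.d)[0][:,0]
    def ray(s,uv):
        u=cv2.undistortPoints(np.array(uv,float).reshape(-1,1,2),s.K,s.d)[:,0]
        return np.c_[u,np.ones(len(u))]@s.R.T
    def onz(s,uv,z):
        d=s.ray(uv); return s.e+d*((z-s.e[2])/d[:,2])[:,None]
def crop(img,u,v,w,h,k,step=10):
    o=cv2.resize(img[v:v+h,u:u+w],None,fx=k,fy=k,interpolation=cv2.INTER_CUBIC)
    for x in range(-(-u//step)*step,u+w,step):
        cv2.line(o,((x-u)*k,0),((x-u)*k,6),(0,255,255),1); cv2.putText(o,str(x),((x-u)*k,16),0,.35,(0,255,255))
    for y in range(-(-v//step)*step,v+h,step):
        cv2.line(o,(0,(y-v)*k),(6,(y-v)*k),(0,255,255),1); cv2.putText(o,str(y),(8,(y-v)*k+4),0,.35,(0,255,255))
    return o
def goto(p,yaw=None):
    """print slide (cm) and yaw for world TCP target p (mm), world heading yaw of tool x"""
    s=read_state(); M=rot(s["ee_rot"]); d=M.T@(np.array(p)-s["eef_pos"])/10
    x=M[:,0]; print("tcp",np.round(s["eef_pos"],1),"xhead",round(np.arctan2(x[1],x[0]),4),"slide",np.round(d,2),"gap",round(s["finger_gap"],1),"F",np.round(s["ft_force"],1),"t",round(s["t"],2))
    return M
E
python3 - <<'E'
from h import *
t,s=Cam("top"),Cam("side")
print(goto([0,0,0]).round(3))
L=np.vstack([crop(t.img,425,170,80,60,5),crop(t.img,425,230,80,60,5)])
cv2.imwrite("pics/a.png",np.hstack([crop(t.img,430,175,66,100,6),crop(s.img,285,170,66,100,6)]))
cv2.imwrite("pics/b.png",np.hstack([crop(t.img,155,225,80,90,5),crop(s.img,280,320,90,80,5)[:400].copy() if 0 else cv2.copyMakeBorder(crop(s.img,280,320,80,80,5),0,50,0,0,0)]))
print("marver c",t.onz([[315,251]],12),"stand",t.onz([[194,268]],60),"cradle",t.onz([[466,232]],14))
print("purple",t.onz([[165,378]],40))
E
```

```text
tcp [156.4 552.9 230.7] xhead 1.295 slide [-5.744e+01  2.314e+01 -1.000e-02] gap 85.7 F [-0.  -0.2 -0.7] t 0.2
[[ 0.272 -0.    -0.962]
 [ 0.962 -0.001  0.272]
 [-0.001 -1.     0.   ]]
marver c [[517.04837578  12.83668174  12.        ]] stand [[481.90667506 254.68523398  60.        ]] cradle [[ 548.66721567 -305.38277107   14.        ]]
purple [[265.74188682 315.21366673  40.        ]]
```

View pics/a.png

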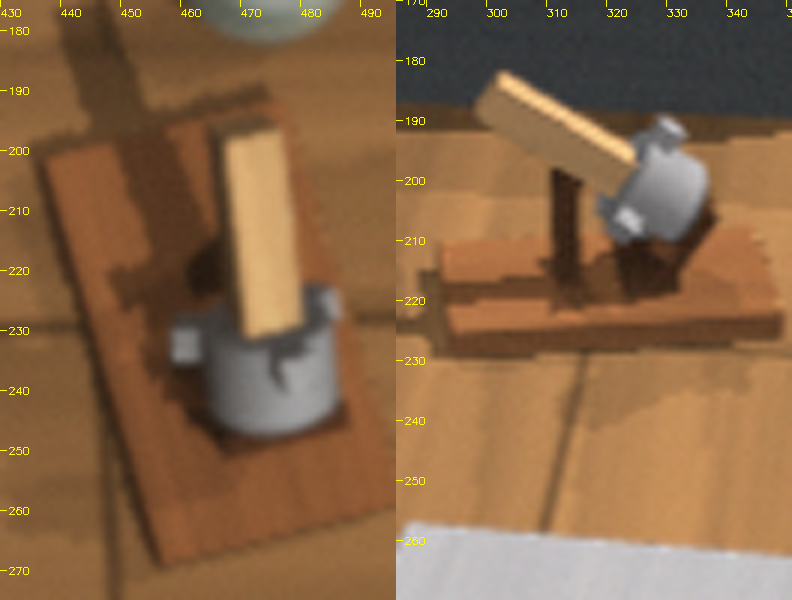

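View pics/b.png

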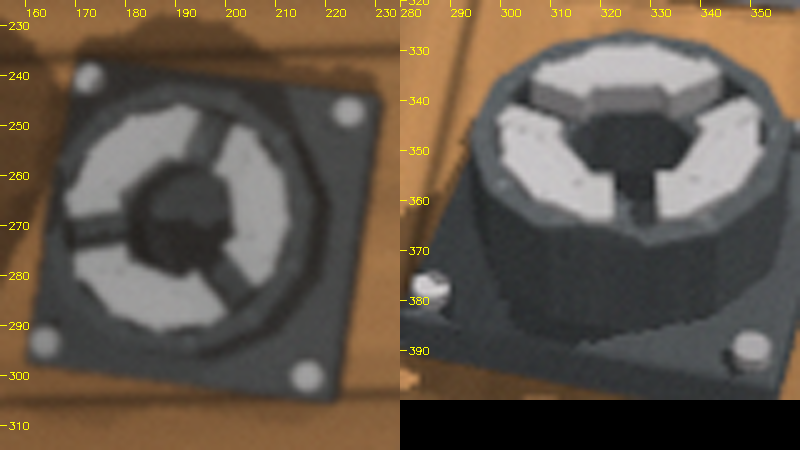

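Crop a: the plug leans with its handle end at about top (472,197) and side (301,184). One lug points up and the other two point left and right, so plug +y is to the left of the lean. Crop b: the ring slots in the top view are at about (195,251), (173,271) and (200,281), around a bore centre of about (190,268).

```bash
cat > fit.py <<'E'
from h import *
from scipy.optimize import least_squares
t,s=Cam("top"),Cam("side")
obs=[(t,(-10,10,106),(467.3,198.3)),(t,(-10,-10,106),(476.3,196.3)),(t,(-10,-10,34),(480,229.7)),(t,(-10,10,34),(471.2,231.7)),
(s,(-10,-10,106),(302.7,182)),(s,(-10,10,106),(301,184.2)),(s,(10,10,106),(298.2,188.7)),(s,(-10,10,34),(323.7,197.5))]
def pose(p):
    h=np.array([np.cos(p[3]),np.sin(p[3]),0]);u=np.array([0,0,1]);a=np.radians(55)
    z=np.sin(a)*h+np.cos(a)*u; y=np.cross(u,h); return np.c_[np.cross(y,z),y,z],np.array(p[:3])
def res(p):
    M,o=pose(p); return np.concatenate([c.proj(M@np.array(P)+o)[0]-q for c,P,q in obs])
r=least_squares(res,[530,-300,40,.1]); M,o=pose(r.x)
print("foot",o.round(1),"head",r.x[3].round(3),"res",r.fun.round(1))
for g in (53,85,90,106): print(g,(o+M[:,2]*g).round(1))
# cradle board corners top (px) at z=14
print(t.onz([[436.5,201.5],[476,190],[495,259],[457,269]],14).round(1))
print("marver",t.onz([[269,203],[364,206],[361,300],[266,298]],12).round(1))
# stand: white slot ring outline & slot mid points
print("stand base corners z20",t.onz([[170,236],[231,243.5],[220,305.5],[161,297]],20).mean(0).round(1))
for n,c,b in(("top",t,[(225,155),(225,320)]),("side",s,[(270,310),(370,400)])):
    pass
def on(c,q): return c.onz(q,60)
# slot mouth edge midpoints at outer & inner radius
print("top slots in/out",on(t,[[194,256],[198.5,248],[180,270.5],[169,271.5],[196.5,278],[203,285.5]]).round(1))
print("side slots",on(s,[[325,353],[327,364]]).round(1))
E
python3 fit.py
```

```text
foot [ 519.8 -314.5   46. ] head 0.209 res [-0.1  0.2  0.7 -0.1  0.1 -0.6 -0.7 -0.3 -1.1 -1.   1.2 -0.1 -0.3  1.3
  1.  -0.1]
53 [ 562.2 -305.5   76.4]
85 [ 587.9 -300.1   94.7]
90 [ 591.9 -299.2   97.6]
106 [ 604.7 -296.5  106.8]
[[ 616.  -247.    14. ]
 [ 638.9 -332.9   14. ]
 [ 489.9 -362.5   14. ]
 [ 471.1 -281.5   14. ]]
marver [[622.7 108.7  12. ]
 [610.7 -93.   12. ]
 [412.5 -79.9  12. ]
 [421.6 116.1  12. ]]
stand base corners z20 [482.  261.9  20. ]
top slots in/out [[506.2 255.1  60. ]
 [522.3 246.2  60. ]
 [477.5 283.   60. ]
 [476.1 305.3  60. ]
 [461.7 249.3  60. ]
 [446.3 236.   60. ]]
side slots [[480.9 279.5  60. ]
 [475.1 305.3  60. ]]
```

carry_out(
  slide=[
    [-20.3, 0, -39.4],
    [-20.3, 0, -39.4],
    [-20.3, 0, -39.4],
    [-20.3, 0, -39.4],
    [-20.3, 0, -39.4],
  ],
  yaw=[-0.485, -0.485, -0.485, -0.485, -0.485],
  grip=[65, 65, 65, 65, 65],
  grip_force=30,
)

```text
t: 0.8
eef_pos: [331.8, 389.6, 231.5]
ee_rot: [-0.445, 0.445, 0.55, -0.55]
ft_force: [-0.2, 0.2, 0.6]
finger_gap: 55.6
```

carry_out(
  slide=[
    [-27, 0, -11.4],
    [-27, 0, -11.4],
    [-27, 0, -11.4],
    [-27, 0, -11.4],
    [-27, 0, -11.4],
  ],
  yaw=[0, 0, 0, 0, 0],
  grip=[65, 65, 65, 65, 65],
)

```text
t: 1.3
eef_pos: [474.6, 184.0, 231.5]
ee_rot: [-0.445, 0.445, 0.55, -0.549]
ft_force: [1.1, 0.9, -0.6]
finger_gap: 55.5
```

```bash
python3 -c "
from h import *
goto([590,-299.5,170])"
```

```text
tcp [474.6 184.  231.5] xhead 1.78 slide [-49.7    6.14  -1.24] gap 55.5 F [ 1.1  0.9 -0.6] t 1.3
```

carry_out(
  slide=[
    [-49.7, 0, -1.2],
    [-49.7, 0, -1.2],
    [-49.7, 0, -1.2],
    [-49.7, 0, -1.2],
    [-49.7, 0, -1.2],
  ],
  yaw=[0, 0, 0, 0, 0],
  grip=[65, 65, 65, 65, 65],
)

```text
t: 1.8
eef_pos: [531.7, -59.4, 231.5]
ee_rot: [-0.445, 0.445, 0.55, -0.549]
ft_force: [0.7, 0.6, -0.2]
finger_gap: 55.9
```

carry_out(
  slide=[
    [-25, 4, -0.6],
    [-25, 4, -0.6],
    [-25, 4, -0.6],
    [-25, 4, -0.6],
    [-25, 4, -0.6],
  ],
  yaw=[0, 0, 0, 0, 0],
  grip=[65, 65, 65, 65, 65],
)

```text
t: 2.3
eef_pos: [588.7, -299.6, 191.4]
ee_rot: [-0.445, 0.445, 0.55, -0.549]
ft_force: [0.7, 0.6, 0.1]
finger_gap: 55.5
```

```bash
python3 -c "
from h import *
goto([590,-299.5,120])
t,s=Cam('top'),Cam('side')
cv2.imwrite('pics/c.png',np.hstack([crop(t.img,420,160,80,100,5),crop(s.img,270,140,80,100,5)]))"
```

```text
tcp [ 588.7 -299.6  191.4] xhead 1.7797 slide [-0.02  7.14 -0.13] gap 55.5 F [0.7 0.6 0.1] t 2.3
```

View pics/c.png

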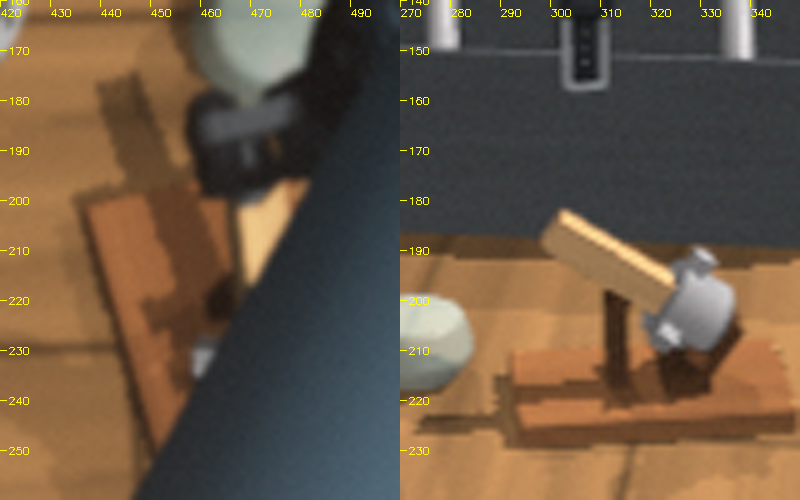

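The side view shows the near finger tip at (306,157), directly above the handle's outer half (300–312), so the alignment is good. I'll descend and grasp.

carry_out(
  slide=[
    [0, 4, -0.1],
    [0, 8, -0.1],
    [0, 10, -0.1],
    [0, 11.3, -0.1],
    [0, 11.3, -0.1],
  ],
  yaw=[0, 0, 0, 0, 0],
  grip=[65, 65, 65, 65, 65],
)

```text
t: 2.9
eef_pos: [588.3, -296.1, 77.0]
ee_rot: [0.446, -0.444, -0.549, 0.55]
ft_force: [-0.8, 0.1, 1.0]
finger_gap: 55.3
```

carry_out(
  slide=[
    [0, 0, 0],
    [0, 0, 0],
    [0, 0, 0],
    [0, 0, 0],
    [0, 0, 0],
  ],
  yaw=[0, 0, 0, 0, 0],
  grip=[10, 10, 10, 10, 10],
  grip_force=80,
)

```text
t: 3.4
eef_pos: [591.2, -299.2, 81.1]
ee_rot: [0.443, -0.447, -0.549, 0.55]
ft_force: [0.8, -3.6, 6.7]
finger_gap: 18.7
```

carry_out(
  slide=[
    [0, -2, 0],
    [0, -5, 0],
    [0, -9, 0],
    [0, -12, 0],
    [0, -12, 0],
  ],
  yaw=[0, 0, 0, 0, 0],
  grip=[10, 10, 10, 10, 10],
)

```text
t: 3.9
eef_pos: [591.6, -297.9, 203.0]
ee_rot: [-0.443, 0.447, 0.55, -0.549]
ft_force: [1.0, -0.3, -5.0]
finger_gap: 18.6
```

```bash
python3 -c "
from h import *
goto([517,13,200])
t,s=Cam('top'),Cam('side')
cv2.imwrite('pics/d.png',crop(s.img,270,110,100,130,4))"
```

```text
tcp [ 591.6 -297.9  203. ] xhead 1.7801 slide [31.96  0.18  0.84] gap 18.6 F [ 1.  -0.3 -5. ] t 3.9
```

View pics/d.png

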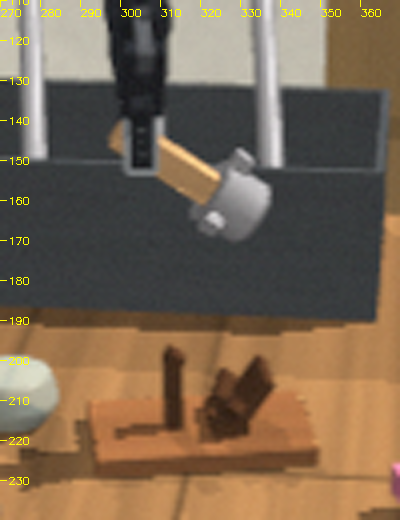

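The plug is lifted clear of the cradle and still leans about 55° in the pads. I'll carry it over the marver.

carry_out(
  slide=[
    [32, 0, 0.8],
    [32, 0, 0.8],
    [32, 0, 0.8],
    [32, 0, 0.8],
    [32, 0, 0.8],
  ],
  yaw=[0, 0, 0, 0, 0],
  grip=[10, 10, 10, 10, 10],
)

```text
t: 4.5
eef_pos: [528.4, -51.7, 195.3]
ee_rot: [0.447, -0.443, -0.549, 0.55]
ft_force: [1.7, 1.7, -5.0]
finger_gap: 18.5
```

carry_out(
  slide=[
    [7, 2, 0],
    [7, 5, 0],
    [7, 8, 0],
    [7, 9, 0],
    [7, 9, 0],
  ],
  yaw=[0, 0, 0, 0, 0],
  grip=[10, 10, 10, 10, 10],
)

```text
t: 5.0
eef_pos: [513.5, 14.6, 105.5]
ee_rot: [0.447, -0.443, -0.548, 0.551]
ft_force: [-0.1, -0.7, -5.8]
finger_gap: 18.6
```

carry_out(
  slide=[
    [0, 0, 0],
    [0, 0, 0],
    [0, 0, 0],
    [0, 0, 0],
    [0, 0, 0],
  ],
  yaw=[0, 0, 0, 0, 0],
  grip=[10, 10, 10, 10, 10],
  grip_force=20,
)

```text
t: 5.5
eef_pos: [517.5, 14.1, 109.4]
ee_rot: [-0.445, 0.445, 0.55, -0.549]
ft_force: [0.5, 0.2, -4.9]
finger_gap: 18.9
```

```bash
python3 -c "
from h import *
goto([517,13,100])
t,s=Cam('top'),Cam('side')
cv2.imwrite('pics/e.png',crop(s.img,260,190,120,130,4))"
```

```text
tcp [517.5  14.1 109.4] xhead 1.7796 slide [-0.1   0.94  0.07] gap 18.9 F [ 0.5  0.2 -4.9] t 5.5
```

View pics/e.png

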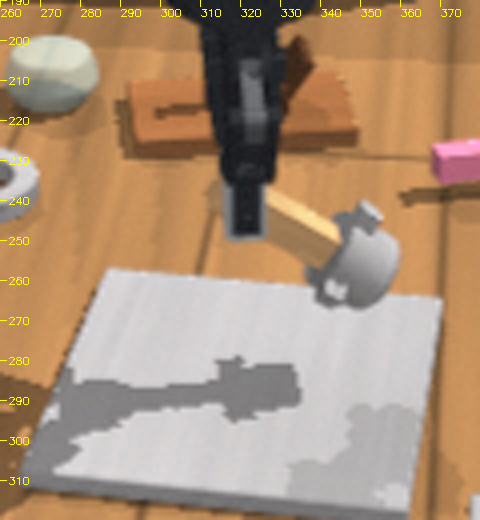

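It still leans at 20 N because pad friction holds it. Gravity already pulls it towards upright, so I'll try shaking it at minimum grip well above the plate. Each upward jerk adds to that pull.

carry_out(
  slide=[
    [0, -4, 3],
    [0, -0.5, 0],
    [0, -4, 3],
    [0, -0.5, 0],
    [0, -4, 3],
  ],
  yaw=[0, 0, 0, 0, 0],
  grip=[10, 10, 10, 10, 10],
  grip_force=20,
)

```text
t: 6.1
eef_pos: [485.4, 9.2, 128.5]
ee_rot: [0.455, -0.434, -0.544, 0.555]
ft_force: [-2.9, 0.6, -6.2]
finger_gap: 18.7
```

carry_out(
  slide=[
    [0, 3.5, -3],
    [0, 0, 0],
    [0, 3.5, -3],
    [0, 0, 0],
    [0, 0, 0],
  ],
  yaw=[0, 0, 0, 0, 0],
  grip=[10, 10, 10, 10, 10],
)

```text
t: 6.6
eef_pos: [483.9, 8.0, 144.7]
ee_rot: [0.449, -0.441, -0.546, 0.552]
ft_force: [1.1, 0.2, -4.3]
finger_gap: 18.8
```

```bash
python3 -c "
from h import *
goto([517,13,100])
t,s=Cam('top'),Cam('side')
cv2.imwrite('pics/f.png',crop(s.img,260,150,120,150,4))"
```

```text
tcp [483.9   8.  144.7] xhead 1.7797 slide [-0.21  4.43 -3.4 ] gap 18.8 F [ 1.1  0.2 -4.3] t 6.6
```

View pics/f.png

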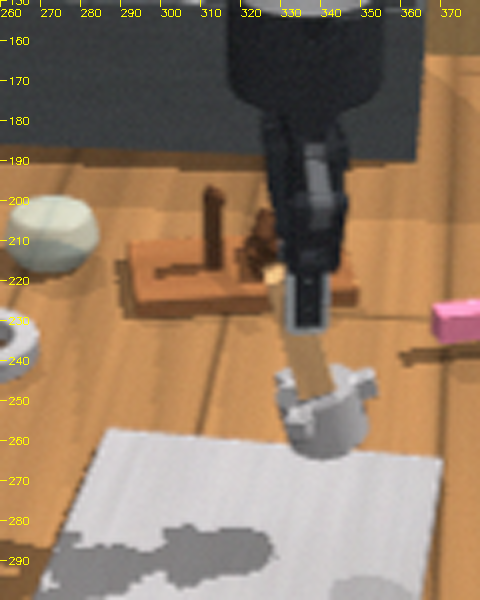

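The shake worked: the lean is now only about 15°, with the handle end at (328,219) and the foot at (340,262). I'll do one more shake, then press it flat on the plate.

carry_out(
  slide=[
    [0, 3, -3],
    [0, -0.5, 0],
    [0, 3, -3],
    [0, -0.5, 0],
    [0, 3, -2.5],
  ],
  yaw=[0, 0, 0, 0, 0],
  grip=[10, 10, 10, 10, 10],
)

```text
t: 7.2
eef_pos: [511.6, 12.5, 123.9]
ee_rot: [-0.444, 0.447, 0.55, -0.549]
ft_force: [3.0, 0.5, -3.3]
finger_gap: 18.6
```

carry_out(
  slide=[
    [0, 0, 0],
    [0, 0, 0],
    [0, 1, 0],
    [0, 1.5, 0],
    [0, 1.5, 0],
  ],
  yaw=[0, 0, 0, 0, 0],
  grip=[10, 10, 10, 10, 10],
)

```text
t: 7.7
eef_pos: [511.1, 13.3, 103.5]
ee_rot: [0.445, -0.445, -0.549, 0.55]
ft_force: [0.1, 0.1, -4.6]
finger_gap: 18.5
```

```bash
python3 -c "
from h import *
goto([517,13,80])
t,s=Cam('top'),Cam('side')
cv2.imwrite('pics/g.png',crop(s.img,260,190,120,120,5))"
```

```text
tcp [511.1  13.3 103.5] xhead 1.7799 slide [-0.16  2.35 -0.57] gap 18.5 F [ 0.1  0.1 -4.6] t 7.7
```

View pics/g.png

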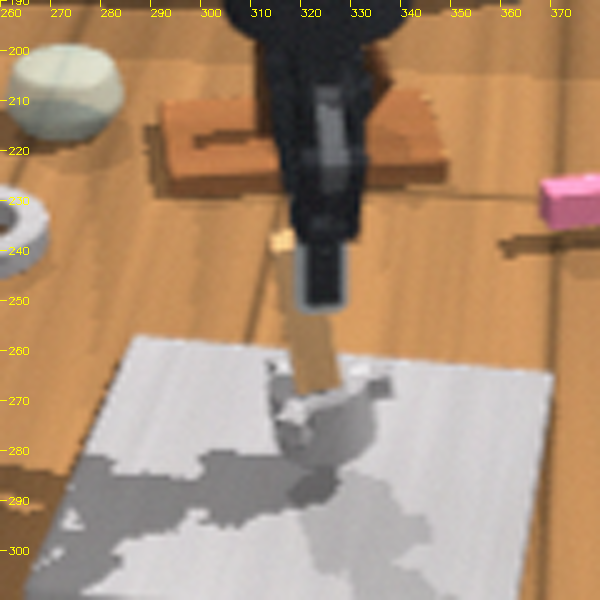

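The tilt is now about 10°, with the foot roughly 15–20 mm above the plate. I'll lower it and ease the gripper towards −h while the edge is in contact.

carry_out(
  slide=[
    [0, 1.2, 0],
    [0, 1.6, 0],
    [0, 1.9, 0],
    [0, 2.1, 0.1],
    [0, 2.1, 0.2],
  ],
  yaw=[0, 0, 0, 0, 0],
  grip=[10, 10, 10, 10, 10],
)

```text
t: 8.3
eef_pos: [515.3, 13.1, 90.1]
ee_rot: [-0.442, 0.448, 0.552, -0.547]
ft_force: [-9.0, 2.2, 41.3]
finger_gap: 18.7
```

carry_out(
  slide=[
    [0, -0.3, 0.4],
    [0, -0.3, 0.8],
    [0, -0.3, 1.2],
    [0, -0.3, 1.6],
    [0, -0.3, 1.6],
  ],
  yaw=[0, 0, 0, 0, 0],
  grip=[10, 10, 10, 10, 10],
)

```text
t: 8.8
eef_pos: [500.5, 9.7, 88.9]
ee_rot: [-0.442, 0.448, 0.553, -0.546]
ft_force: [5.2, 0.5, 5.4]
finger_gap: 18.9
```

```bash
python3 -c "
from h import *
goto([517,13,80])
t,s=Cam('top'),Cam('side')
cv2.imwrite('pics/i.png',crop(s.img,270,190,120,120,5))"
```

```text
tcp [500.5   9.7  88.9] xhead 1.7802 slide [-0.02  0.91 -1.67] gap 18.9 F [5.2 0.5 5.4] t 8.8
```

View pics/i.png

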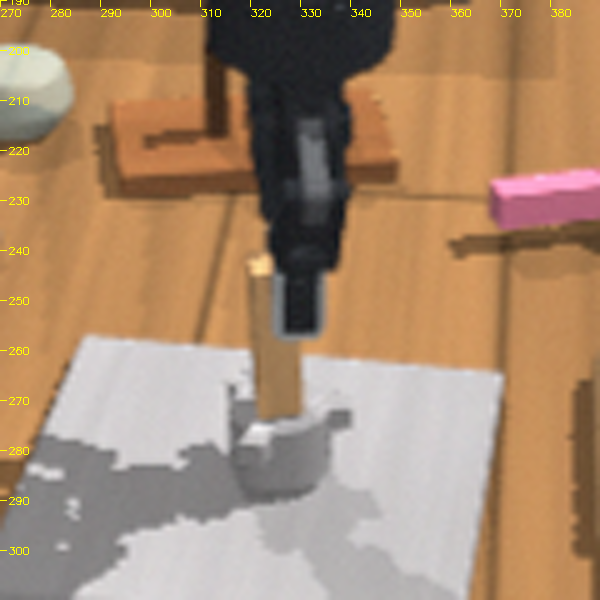

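Nearly upright: the handle runs (321,243) to (325,273) and the foot is on the plate. I'll press lightly, let go and lift clear.

carry_out(
  slide=[
    [0, 0.3, 0.2],
    [0, 0.3, 0.2],
    [0, 0.1, 0.2],
    [0, 0.1, 0.2],
    [0, 0.1, 0.2],
  ],
  yaw=[0, 0, 0, 0, 0],
  grip=[10, 10, 10, 30, 65],
)

```text
t: 9.4
eef_pos: [492.2, 9.0, 84.7]
ee_rot: [0.445, -0.445, -0.549, 0.55]
ft_force: [-0.1, 0.3, 0.6]
finger_gap: 39.2
```

carry_out(
  slide=[
    [0, 0, 0],
    [0, 0, 0],
    [0, 0, 0],
    [0, -3, 0],
    [0, -8, 0],
  ],
  yaw=[0, 0, 0, 0, 0],
  grip=[65, 65, 65, 65, 65],
)

```text
t: 9.9
eef_pos: [489.1, 9.5, 162.3]
ee_rot: [0.448, -0.442, -0.548, 0.551]
ft_force: [0.8, -0.6, 0.6]
finger_gap: 55.4
```

carry_out(
  slide=[
    [0, -2, 8],
    [0, -2, 14],
    [0, -2, 14],
    [0, -2, 14],
    [0, -2, 14],
  ],
  yaw=[0, 0, 0, 0, 0],
  grip=[65, 65, 65, 65, 65],
)

```text
t: 10.4
eef_pos: [355.2, -20.1, 184.9]
ee_rot: [-0.445, 0.446, 0.549, -0.549]
ft_force: [0.7, -0.3, -0.7]
finger_gap: 55.5
```

```bash
python3 -c "
from h import *
goto([517,13,80])
t,s=Cam('top'),Cam('side')
cv2.imwrite('pics/j.png',np.hstack([crop(t.img,275,205,80,100,5),crop(s.img,285,210,80,100,5)]))"
```

```text
tcp [355.2 -20.1 184.9] xhead 1.7791 slide [ -0.11  10.51 -16.5 ] gap 55.5 F [ 0.7 -0.3 -0.7] t 10.4
```

View pics/j.png

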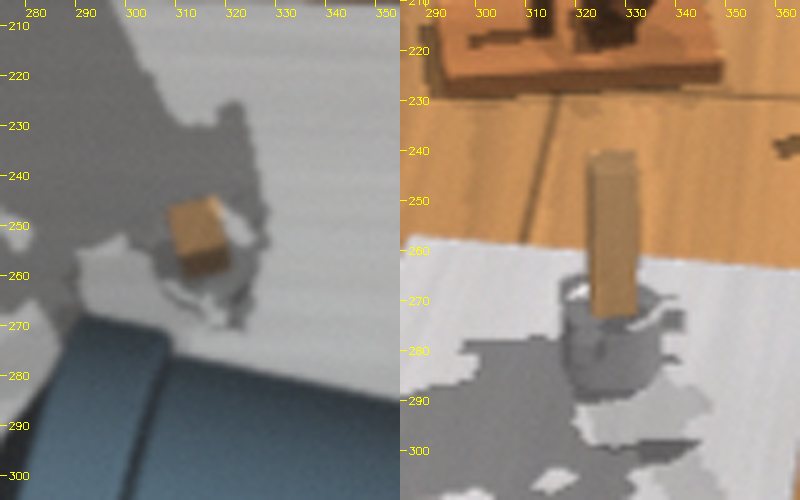

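Both views show the plug standing free and upright on the marver: handle top at top (315,250), vertical handle at side (327,240→273). Next I'll compute its pose and the ring's centre and slot angle in code.

```bash
cat > ring.py <<'E'
from h import *
from scipy.optimize import least_squares,minimize
t,s=Cam("top"),Cam("side")
q=[(308.6,246.4),(318,244.4),(320.6,254),(311.4,256.6)]
w=t.onz(q,118); print("handle top",w.mean(0).round(1),np.round([np.arctan2(*(w[i]-w[j])[[1,0]]) for i,j in((0,1),(3,2),(0,3),(1,2))],3))
print("side handle base mid",s.onz([(328,273)],46).round(1), "top c proj side",s.proj([*w.mean(0)]))
gray={}
def samp(c,P):
    uv=c.proj(P).astype(np.float32); g=cv2.cvtColor(c.img,cv2.COLOR_BGR2GRAY)
    return cv2.remap(g,uv[:,0].reshape(-1,1),uv[:,1].reshape(-1,1),cv2.INTER_LINEAR)[:,0].astype(float)
A=np.linspace(0,2*np.pi,360,endpoint=False)
for n,c in(("top",t),("side",s)):
    # ring plane sampled; slots dark: score = bright off-slot - dark in slot at r 27..38, and dark bore
    def score(p):
        cx,cy,a=p; f=0
        P=[];S=[]
        for r in(19,21,25,29,33,37,39.5):
            P.append(np.c_[cx+r*np.cos(A),cy+r*np.sin(A),np.full(360,60.)])
            dd=(A-a+np.pi/3)%(2*np.pi/3)-np.pi/3
            lat=np.abs(r*np.sin(dd)); S.append(np.where(r<23,-1.,np.where(lat<6.5,-1.,np.where(lat>9,1.,0.))))
        P=np.vstack(P);S=np.concatenate(S);I=samp(c,P)
        return I[S<0].mean()-I[S>0].mean()
    best=min((score((482+dx,262+dy,a)),482+dx,262+dy,a) for dx in range(-12,13,3) for dy in range(-15,13,3) for a in np.arange(0,2.1,.1))
    r=minimize(score,best[1:],method="Nelder-Mead",options=dict(initial_simplex=np.array(best[1:])+np.array([[0,0,0],[2,0,0],[0,2,0],[0,0,.06]])))
    print(n,r.x.round(2),np.degrees(r.x[2]).round(1),round(r.fun,1))
E
python3 ring.py
```

```text
handle top [503.    9.7 118. ] [1.757 1.823 0.247 0.24 ]
side handle base mid [[500.6  16.8  46. ]] top c proj side [[327.33885566 242.10544477]]
top [481.93 262.94   1.72] 98.5 -53.0
side [481.6  262.02   1.72] 98.5 -46.0
```

carry_out(
  slide=[
    [-0.2, 0, -5],
    [-0.2, 0, -10],
    [-0.2, 0, -15],
    [-0.2, 2, -15],
    [-0.2, 2, -15],
  ],
  yaw=[0, 0, 0, 0, 0],
  grip=[65, 65, 65, 65, 65],
)

```text
t: 11.1
eef_pos: [503.0, 10.0, 161.8]
ee_rot: [0.446, -0.443, -0.549, 0.551]
ft_force: [-2.3, -0.2, -0.2]
finger_gap: 55.4
```

```bash
python3 -c "
from h import *
goto([502.5,9.5,75])"
```

```text
tcp [503.   10.  161.8] xhead 1.7815 slide [-0.05  8.68  0.02] gap 55.4 F [-2.3 -0.2 -0.2] t 11.1
```

carry_out(
  slide=[
    [0, 3, 0],
    [0, 6, 0],
    [0, 8, 0],
    [0, 8.8, 0],
    [0, 8.8, 0],
  ],
  yaw=[0, 0, 0, 0, 0],
  grip=[65, 65, 65, 65, 65],
)

```text
t: 11.6
eef_pos: [501.3, 9.4, 76.2]
ee_rot: [0.446, -0.444, -0.549, 0.55]
ft_force: [0.2, -0.3, 0.3]
finger_gap: 55.7
```

carry_out(
  slide=[
    [0, 0, 0],
    [0, 0, 0],
    [0, 0, 0],
    [0, 0, 0],
    [0, 0, 0],
  ],
  yaw=[0, 0, 0, 0, 0],
  grip=[10, 10, 10, 10, 10],
  grip_force=60,
)

```text
t: 12.1
eef_pos: [503.9, 9.5, 78.3]
ee_rot: [-0.444, 0.446, 0.55, -0.549]
ft_force: [-0.6, 1.9, 6.4]
finger_gap: 19.8
```

carry_out(
  slide=[
    [0, -2, 0],
    [0, -6, 0],
    [0, -9, 0],
    [0, -9, 0],
    [0, -9, 0],
  ],
  yaw=[0, 0, 0, 0, 0],
  grip=[10, 10, 10, 10, 10],
)

```text
t: 12.6
eef_pos: [502.6, 9.2, 166.1]
ee_rot: [0.445, -0.445, -0.549, 0.55]
ft_force: [-0.2, -0.3, -5.7]
finger_gap: 19.2
```

```bash
python3 -c "
from h import *
goto([481.8,262.5,165])"
```

```text
tcp [502.6   9.2 166.1] xhead 1.78 slide [25.21  0.11 -3.22] gap 19.2 F [-0.2 -0.3 -5.7] t 12.6
```

carry_out(
  slide=[
    [25.2, 0, -3.2],
    [25.2, 0, -3.2],
    [25.2, 0, -3.2],
    [25.2, 0, -3.2],
    [25.2, 0, -3.2],
  ],
  yaw=[-0.463, -0.463, -0.463, -0.463, -0.463],
  grip=[10, 10, 10, 10, 10],
)

```text
t: 13.1
eef_pos: [479.6, 259.4, 163.6]
ee_rot: [0.308, -0.306, -0.635, 0.638]
ft_force: [1.2, 0.6, -6.0]
finger_gap: 19.1
```

carry_out(
  slide=[
    [0, 0, 0],
    [0, 0, 0],
  ],
  yaw=[0, 0],
  grip=[10, 10],
)

```text
t: 13.3
eef_pos: [479.9, 258.7, 163.9]
ee_rot: [0.307, -0.305, -0.636, 0.639]
ft_force: [-0.7, -0.1, -6.1]
finger_gap: 19.0
```

```bash
python3 -c "
from h import *
goto([481.8,262.5,140])
t,s=Cam('top'),Cam('side')
o=np.hstack([crop(t.img,150,210,80,100,5),crop(s.img,285,260,80,100,5)])
cv2.imwrite('pics/k.png',o)
# where handle would be: predicted handle edges in side
M=goto([481.8,262.5,140]); p=np.array(read_state()['eef_pos']); 
print(s.proj([p+[0,0,18.7-85],p+[0,0,18.7-85+34],p]))"
```

```text
tcp [479.9 258.7 163.9] xhead 2.246 slide [ 0.17  2.38 -0.4 ] gap 19.0 F [-0.7 -0.1 -6.1] t 13.3
tcp [480.7 257.1 164.8] xhead 2.2424 slide [ 0.36  2.47 -0.43] gap 19.1 F [ 0.1  0.3 -5.7] t 13.4
[[326.48410509 326.67947789]
 [326.54107497 310.5711939 ]
 [326.59711956 294.6031154 ]]
```

carry_out(
  slide=[
    [0.3, 0, -0.4],
    [0.3, 1, -0.4],
    [0.3, 1.5, -0.4],
    [0.3, 2, -0.4],
    [0.3, 2, -0.4],
  ],
  yaw=[0, 0, 0, 0, 0],
  grip=[10, 10, 10, 10, 10],
)

```text
t: 13.9
eef_pos: [482.5, 262.5, 145.7]
ee_rot: [0.308, -0.307, -0.636, 0.637]
ft_force: [-0.7, -0.4, -5.9]
finger_gap: 19.5
```

```bash
python3 -c "
from h import *
for i in range(4):
  M=goto([481.8,262.5,130]);t,s=Cam('top'),Cam('side')
o=np.hstack([crop(t.img,150,210,80,100,5),crop(s.img,285,270,80,100,5)])
cv2.imwrite('pics/k.png',o)
p=np.array([481.8,262.5,145])
print(s.proj([p+[0,0,18.7-85],p+[0,0,18.7-85+34],p]))"
```

```text
tcp [482.5 262.5 145.7] xhead 2.2424 slide [0.04 1.57 0.06] gap 19.5 F [-0.7 -0.4 -5.9] t 13.9
tcp [483.2 263.  146.7] xhead 2.2427 slide [0.05 1.67 0.14] gap 18.9 F [-0.4  0.6 -5.5] t 14.0
tcp [483.6 263.3 147.2] xhead 2.243 slide [0.05 1.72 0.19] gap 19.1 F [ 0.   0.3 -4.3] t 14.1
tcp [483.6 263.4 147.3] xhead 2.2431 slide [0.05 1.73 0.2 ] gap 19.4 F [ 0.3  0.1 -5.8] t 14.2
[[325.50491806 337.78418732]
 [325.54066069 322.03819074]
 [325.57583795 306.4289006 ]]
```

View pics/k.png

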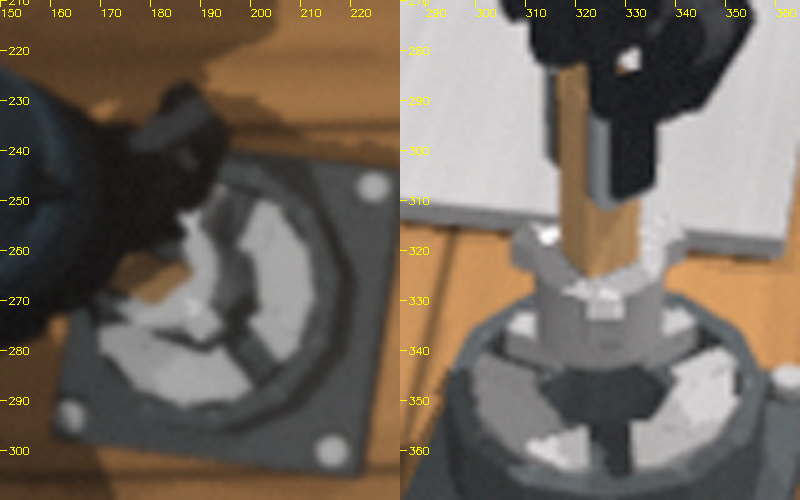

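The lugs point the same way as the slots: front lug at side (326,331), slot at (326,357). The pilot is centred at about u=325.5, as predicted. I'll descend in stages.

carry_out(
  slide=[
    [0, 1, 0.1],
    [0, 1.8, 0.1],
    [0, 2.2, 0.1],
    [0, 2.6, 0.1],
    [0, 2.6, 0.1],
  ],
  yaw=[0, 0, 0, 0, 0],
  grip=[10, 10, 10, 10, 10],
)

```text
t: 14.8
eef_pos: [482.0, 262.4, 120.0]
ee_rot: [0.307, -0.307, -0.637, 0.637]
ft_force: [0.5, 0.4, -5.6]
finger_gap: 19.6
```

carry_out(
  slide=[
    [0, 0.5, 0],
    [0, 1.0, 0],
    [0, 1.3, 0],
    [0, 1.6, 0],
    [0, 1.6, 0],
  ],
  yaw=[0, 0, 0, 0, 0],
  grip=[10, 10, 10, 10, 10],
)

```text
t: 15.3
eef_pos: [482.4, 262.6, 104.4]
ee_rot: [0.307, -0.307, -0.637, 0.637]
ft_force: [0.2, 0.4, -6.1]
finger_gap: 19.2
```

carry_out(
  slide=[
    [0, 0.3, 0],
    [0, 0.6, 0],
    [0, 0.9, 0],
    [0, 1.1, 0],
    [0, 1.1, 0],
  ],
  yaw=[0, 0, 0, 0, 0],
  grip=[10, 10, 10, 10, 10],
)

```text
t: 15.8
eef_pos: [482.4, 262.6, 93.4]
ee_rot: [0.307, -0.307, -0.637, 0.637]
ft_force: [-1.1, -0.2, -6.0]
finger_gap: 19.4
```

carry_out(
  slide=[
    [0, 0.2, 0],
    [0, 0.4, 0],
    [0, 0.5, 0],
    [0, 0.5, 0],
  ],
  yaw=[0, 0, 0, 0],
  grip=[10, 10, 10, 10],
)

```text
t: 16.2
eef_pos: [482.6, 262.7, 92.2]
ee_rot: [-0.307, 0.308, 0.637, -0.636]
ft_force: [-9.3, -4.4, 18.3]
finger_gap: 19.5
```

Contact is at 92.2 mm, and fully home was predicted at 92.3. I'll release and withdraw.

carry_out(
  slide=[
    [0, -0.3, 0],
    [0, -0.3, 0],
    [0, -0.3, 0],
    [0, -0.3, 0],
    [0, -0.3, 0],
  ],
  yaw=[0, 0, 0, 0, 0],
  grip=[30, 55, 55, 55, 55],
)

```text
t: 16.7
eef_pos: [482.7, 262.7, 91.7]
ee_rot: [-0.307, 0.307, 0.637, -0.637]
ft_force: [0.0, -0.1, 0.0]
finger_gap: 46.7
```

carry_out(
  slide=[
    [0, -3, 0],
    [0, -7, 0],
    [0, -11, 0],
    [0, -11, 0],
    [0, -11, 0],
  ],
  yaw=[0, 0, 0, 0, 0],
  grip=[55, 55, 55, 55, 55],
)

```text
t: 17.2
eef_pos: [483.6, 263.0, 202.8]
ee_rot: [-0.306, 0.308, 0.638, -0.636]
ft_force: [0.2, 0.4, 0.1]
finger_gap: 47.0
```

carry_out(
  slide=[
    [-5, 0, 0],
    [-10, 0, 0],
    [-15, 0, 0],
    [-20, 0, 0],
    [-20, 0, 0],
  ],
  yaw=[0, 0, 0, 0, 0],
  grip=[55, 55, 55, 55, 55],
)

```text
t: 17.7
eef_pos: [609.5, 100.8, 198.9]
ee_rot: [0.31, -0.309, -0.635, 0.637]
ft_force: [0.1, -0.9, 0.3]
finger_gap: 46.8
```

```bash
cat > chk.py <<'E'
from h import *
from scipy.optimize import minimize
goto([0,0,0])
t,s=Cam("top"),Cam("side")
# handle (wood) silhouette: hue mask vs. projected 20x20 box foot z f, height 34..106
def mask(c,ctr,phi,f):
    x=np.array([np.cos(phi),np.sin(phi)]);y=np.array([-x[1],x[0]])
    P=[[*(np.array(ctr)+10*(a*x+b*y)),f+z] for a in(-1,1) for b in(-1,1) for z in(34,106)]
    return c.proj(P)
phi=2.243-np.pi/2
for n,c in(("top",t),("side",s)):
    hsv=cv2.cvtColor(c.img,cv2.COLOR_BGR2HSV); m=((hsv[...,0]>5)&(hsv[...,0]<25)&(hsv[...,1]>90)).astype(np.uint8)
    for f in (26,38):
        h=cv2.convexHull(np.float32(mask(c,(481.8,262.5),phi,f)))
        M=cv2.fillConvexPoly(np.zeros(m.shape,np.uint8),np.int32(np.round(h)),1)
        x0,y0,w,hh=cv2.boundingRect(h)
        k,lab,st,cen=cv2.connectedComponentsWithStats(m)
        l=np.bincount(lab[(M>0)&(m>0)]).argmax()
        print(n,"foot",f,"pred box",x0,y0,x0+w,y0+hh,"wood blob",st[l][:4],"iou",round(((lab==l)&(M>0)).sum()/((lab==l)|(M>0)).sum(),2))
# axis line of the handle blob in side
E
python3 chk.py
```

```text
tcp [609.5 100.8 198.9] xhead 2.236 slide [29.7  20.01 54.12] gap 46.8 F [ 0.1 -0.9  0.3] t 17.7Traceback (most recent call last):
  File "chk.py", line 18, in <module>
    l=np.bincount(lab[(M>0)&(m>0)]).argmax()
ValueError: attempt to get argmax of an empty sequence
```

```bash
sed -i 's/>5)&(hsv\[...,0\]<25)&(hsv\[...,1\]>90)/>3)\&(hsv[...,0]<28)\&(hsv[...,1]>60)/' chk.py
sed -i 's/^        k,lab/        print(n,hsv[int(h[:,0,1].mean()),int(h[:,0,0].mean())],"in-mask",(m[M>0]).mean().round(2))\n        if not m[M>0].any(): continue\n        k,lab/' chk.py
cat >> chk.py <<'E'
for n,c in(("top",t),("side",s)):
    a=cv2.imread(f"pics/{n}0.png"); d=(cv2.absdiff(cv2.GaussianBlur(a,(3,3),0),cv2.GaussianBlur(c.img,(3,3),0)).max(2)>60).astype(np.uint8)
    k,lab,st,cen=cv2.connectedComponentsWithStats(d); print(n,[(*map(int,r),) for r in st[1:] if r[4]>25])
    cv2.imwrite(f"pics/{n}_end.png",c.img)
s1=s.proj([[481.8,262.5,60],[481.8,262.5,132],[481.8,262.5,144]]); print(s1)
g=cv2.cvtColor(s.img,cv2.COLOR_BGR2HSV)
for v in range(292,356,5): print(v,g[v,308:346,1])
E
python3 chk.py
```

```text
tcp [606.5 105.  199.5] xhead 2.2406 slide [29.36 20.18 54.  ] gap 46.9 F [-0.3  0.7  0.7] t 17.8
top [101  81 119] in-mask 0.0
top [102  80 118] in-mask 0.0
side [ 16 117 164] in-mask 0.86
side foot 26 pred box 317 307 335 352 wood blob [  0  42 640 438] iou 0.0
side [ 16 119 167] in-mask 0.78
side foot 38 pred box 317 301 335 347 wood blob [  0  42 640 438] iou 0.0
top [(216, 21, 25, 16, 163), (140, 28, 21, 11, 173), (137, 49, 149, 253, 20997), (215, 140, 18, 7, 50), (469, 199, 10, 33, 259), (468, 230, 18, 17, 235), (49, 241, 75, 10, 447), (117, 245, 20, 6, 48), (169, 248, 24, 19, 204), (200, 252, 11, 28, 177), (179, 257, 28, 32, 328), (58, 260, 68, 20, 629), (127, 260, 13, 4, 29), (0, 262, 261, 218, 18812), (147, 273, 15, 31, 186), (171, 276, 27, 14, 201), (90, 328, 12, 8, 50), (107, 330, 34, 19, 327), (167, 356, 11, 7, 33)]
side [(222, 0, 67, 232, 8717), (576, 93, 4, 11, 27), (627, 99, 13, 28, 254), (577, 105, 6, 9, 27), (582, 122, 6, 17, 52), (255, 135, 20, 7, 97), (535, 171, 18, 42, 467), (300, 182, 24, 14, 95), (319, 194, 18, 15, 137), (310, 214, 9, 7, 32), (606, 235, 32, 47, 
[... 1765 characters left out ...]
 3   4   4   4   2  23  91 116 118 117 118 119 117 118
 122 120 117 117 120 119 118  55  15   5   2   5   4   3   4   1   5  13
  19  16]
337 [  2   4   3   3   3   4   4   5   4  23  92 114 114 120 120 121 118 119
 118 119 120 120 117 116 118  36   5   5   3   3   3   3   4   2   2   2
   0  19]
342 [  0   3   5   7   4   4   4   3   4  24  97 118 117 117 114 117 118 119
 119 119 120 119 118 119 121  35   5   6   5   6   6   5   3   3   1   1
   2   2]
347 [ 10   8   3   5   5   4   4   2   4   2   2  13  63 107 121 117 118 121
 119 120 120 116 111  68  39  10   4   6   6   5   5   6   5   5   6   4
   4   1]
352 [2 2 5 5 3 5 4 4 4 2 3 5 5 2 3 3 3 4 5 3 4 3 3 4 4 6 7 6 3 5 5 5 6 4 4 4 3
 3]
```

```bash
python3 -c "
from workcell import *
print(job_done())"
```

```text
the job is handed in; nothing more can be done
None
```

The plug is seated in the mould stand's slotted ring, upright and released, and the job is handed in. It took about 18 s of robot time.

- **Standing it upright:** I took the plug by its handle from the cradle and swung it nearly upright by shaking it at 20 N grip over the marver. I then pressed its foot onto the plate and let go. Both cameras showed it standing free and upright there.
- **Seating it:** I took it again from above by the handle and turned it about 26.5° to line up with the slots measured at 98.5°. It was already in line when lowered, so it went straight down without resting on the ring first.

**Last checks:**
- **Depth:** it touched bottom at a TCP height of 92.2 mm, against 92.3 mm predicted for fully home.
- **Side picture after release:** the handle spans rows 307–351. The model gives 307–352 if seated and 301–347 if resting on its lugs. The left edge of the handle keeps the same column, so it stands upright.
- **Gripper:** it is clear, with wrist force about zero.

**What I could not confirm:**
- **Top camera:** the arm hid the handle at the end, so the top view gave no check and the final pose rests on the side camera.
- **Picture limit:** I had used all 12 picture views, so the last checks were by code only.
- **Other objects:** a rough difference against the first pictures showed no obvious movement, but the arm and its shadow covered part of the top view. The gripper did not go near the loose things at bench height.
- **Press on the plate:** pressing the foot onto the marver reached 41 N at the wrist, through the plug. That is under the 120 N wrist limit, and the arm and gripper body touched nothing.

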